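# Seat the slotted chuck in the wheel's spindle

### The job

Take the trimming chuck with the slotted flange out of the wooden rack and seat its tapered shank fully home in the socket of the table-top wheel's spindle, turned so that its two slots drop over the spindle's two drive dogs. Keep hold of it until it is down in the socket, then let go; leave the plain chuck standing in the rack.

Things in the scene. Friction and masses are not known exactly. Their poses are not given: they have to be found in the camera images.
- slotted_chuck: chuck to fit, upright in the rack: aluminium flange 84 mm wide, 12 thick, with two opposite slots cut in from the rim (30 wide, to 20 from the axis); on it a flat-sided wooden grip block 44 (x) x 30 (y) x 48 tall; below it a tapered shank 45 long, 38 wide narrowing to 16. Origin on axis in flange underside (block z 12 to 60, tip z -45); z up, x through the slots; alike after a half turn. 0.3 kg
- plain_chuck: the other chuck, not wanted, in the rack's other hole: same shank and size of flange, but no slots, and a round wooden grip 46 mm across and 48 mm tall. Origin on its axis in the flange's underside, z up
- rack: fixed wooden block 100 x 260 x 55 mm (x, y, z) with two upright holes 45 mm wide at y = +75 and -75 mm, in which the chucks stand, each flange lying on the rack's top; either chuck can be in either hole. Origin at the centre of its underside, z up
- socket (a point): point on the axis of the wheel's upright steel spindle, in its flat top face (84 mm wide, 85 mm above the table); z up. Below it a tapered socket 41 mm wide at the mouth, 50 deep, fits the shank with 1 mm play. Two drive dogs stand 10 mm up from the face at x = +34 and -34 mm (12 in x, 9 in y); slots clear them within 14 degrees. Seated, the flange lies on the face. Stiff to turn; grey housing
Mind the look-alikes: they are no part of the job. What is shaped like the plain_chuck but blue or pink is not meant.

How it is judged (in metres and radians):
At the end, for the whole second after the job is handed in: The slotted chuck rests released in the socket: within 6 mm of its axis, flange within 4 mm of the spindle's top face, upright within 4 degrees, slots over the dogs (within 19 degrees, either way round). The plain chuck stands in its rack hole (within 10 mm, under 5 mm up, within 5 degrees) (horizontal distance between slotted_chuck and socket below 0.006 m and z of slotted_chuck in the frame of socket between -0.004 and 0.004 m and angle between slotted_chuck's own z axis and vertical below 0.07 rad and angle between the x axis of slotted_chuck and the x axis of socket, either way round below 0.33 rad and linear speed of slotted_chuck below 0.02 m/s and horizontal distance between plain_chuck and rack between 0.065 and 0.085 m and z of plain_chuck in the frame of rack below 0.06 m and angle between plain_chuck's own z axis and vertical below 0.1 rad); the robot touches nothing.
It fails at once if the slotted chuck is let go over the spindle while its flange is still more than 20 mm above the spindle's top face (horizontal distance between slotted_chuck and socket below 0.05 m and z of slotted_chuck in the frame of socket above 0.02 m and contact force between the fingers and slotted_chuck below 0.1 N).
It fails at once if the plain chuck is lifted out of the rack (z of plain_chuck in the frame of rack above 0.08 m).
It also fails if it takes over 40 s, if anything falls off the work surface, if the arm or the gripper's body presses on something with over 40 N, if the wrist force passes 120 N, or if a joint passes its speed limit or range.

### The arm

A 7-joint arm with a two-finger parallel gripper is mounted at the origin on a cart in front of the work surface, level with it; the furniture and walls round the work are solid. World frame = base frame: x ahead of the robot, y to its left, z up, the work surface at z = 0. Lengths are in m, angles in degrees, forces in N, time in s.
With the tool pointing down it reaches from about 0.35 to 0.775 m from the base axis. Payload 3.1 kg.
Tool frame: the origin (TCP) lies on the centre line of the jaws, within the pads' length; the fingertips stand 17 mm ahead of it and the grasp point (between the pads) lies 2 mm behind it (robot.tip_reach is the distance from the TCP to the fingertips, in m); z points along the fingers, y is the line along which they close (so a half turn about z gives the same grasp; the last joint's range is limited). The gripper opens to 85 mm and grips with 20 to 120 N. Pads are 22 mm wide; open, the fingers measure 114 mm over their backs; the gripper's body (76 mm by 85 mm) begins 54 mm behind the grasp point. The pads swing forward as they close: fully open they stand 13 mm farther back than shut.
Start: joints at [-68.795, 17.813, 0.802, 86.603, -0.252, 75.585, -1.558], TCP at [0.22, 0.504, 0.248] pointing down, gripper open.
Joint ranges: [-154.91, 154.91], [-16.99, 109.72], [-72.82, 74.43], [7.12, 147.25], [-82.49, 262.49], [11.32, 116.49], [-174.64, 174.64]. Speed limits (degrees/s): [159.86, 159.86, 180, 180, 180, 180, 180].

### API

Orientations are given as [roll, pitch, yaw] about the fixed x, y, z axes, in that order (R = Rz(yaw) Ry(pitch) Rx(roll)).
In Python, from station import robot, fingers, vision, workorder, recognise gives the robot as it stands. Calls block until the motion is done:
- robot.move_to(position, orientation): joint-space move of the TCP to a pose.
- robot.line_to(position, orientation=None, velocity=0.15, f_stop=None): straight line of the TCP; orientation=None keeps the orientation; velocity is the mean speed in m/s. With f_stop (N) it stops when the force on the tool has changed by that much, and returns True; else False.
- robot.move_j(angles): joint-space move.
- fingers.gripper_to(opening, force=None): opening from 0.0 (shut) to 1.0 (fully open); force is the grip in N (None keeps the last); returns when the fingers have stopped.
- robot.pause(seconds).
- robot.inverse_kinematics(position, orientation): joint angles nearest the present ones, or None.
- vision.grab_frame(name): name is "scene" or "top"; returns the picture (480x640x3 uint8, red, green, blue); there is no depth.
- vision.calibration(name): a dict with "mtx" (3x3 intrinsics, pixels), "k1" (the pictures are not rectified: a ray, as slopes to the right and down, at radius r is drawn at 1 + k1 r^2 times it, then the intrinsics apply), "extrinsics" (4x4, takes a point from world to camera coordinates). Camera axes: x right, y up, looking along -z (the intrinsics and any distortion apply to the point x, -y, -z); pixel columns grow to the right and rows downward; lengths in m; the calibration is good to about 2 mm. A picture is of the moment at which its call begins. calibration takes no time and is no camera call.
A pose or a line that the arm cannot do raises robot.PlanningError and nothing moves.
- workorder.close_job(): hands the job in; it is judged then, once.
Trained networks look in the newest picture that a camera, given by its name, has taken for a name from the list of things; names that differ only in an ending like _2 or _b are one class to them, and where a whole thing is asked for, a point or a joint stands for the part that bears it (a point fixed in the world has none). Each returns a list of dicts, best first, with "p" (0 to 1); they miss things now and then, are a little off and sometimes report something else, mostly with a low value. They report only what shows in the picture. A call takes as long as a camera call. They do not tell look-alikes from the thing itself.
- recognise(label, camera): "rect" ([centre column, centre row, width, height] in pixels, round what is visible of it).
Readings, each from a call of its own:
- robot.current_time_s(): time.
- robot.current_joint_positions(): joint angles.
- robot.current_dq(): joint speeds.
- robot.current_joint_torque(): joint torques, N m.
- robot.current_tool_pos(): TCP position.
- robot.current_eef_rot(): TCP orientation.
- robot.current_contact_force(): force on the tool from outside, world axes, zero at the start.
- robot.current_torque(): the same for the moment, N m.
- robot.current_finger_gap(): opening from 0.0 (shut) to 1.0 (fully open).
- robot.current_gripper_force(): force on a finger pad.
Only numpy, scipy, OpenCV 4.12 (cv2) and the standard library are available. Lean on these libraries where they do the work, as an engineer would, in place of code of your own. Each camera call takes 0.05 s, during which the arm holds its last target. There are 200 camera calls.

## Working session

There is one attempt and no reset: what is moved stays moved. The work goes in short steps, each a Python script; the robot and the scene stay as the last script left them, time stands still between calls to the robot, and variables do not carry over. Pictures are saved under pics/ and viewed, at most 10 in all, crops included, and the job is handed in when it is done.

```bash
mkdir -p pics; ls; python3 - <<'E'
from station import robot, vision, recognise
import cv2
for n in("scene","top"):
    im=vision.grab_frame(n); cv2.imwrite(f"pics/{n}0.png",im[:,:,::-1])
    c=vision.calibration(n); print(n,c)
    for l in("slotted_chuck","plain_chuck","rack","socket"):
        print(l,[( [round(v) for v in d["rect"]],round(d["p"],2)) for d in recognise(l,n)[:4]])
print(robot.current_time_s())
E
```

```text
pics
scene {'mtx': array([[441.20026926,   0.        , 328.0374323 ],
       [  0.        , 441.20026926, 236.04292448],
       [  0.        ,   0.        ,   1.        ]]), 'k1': -0.0038604616733460937, 'extrinsics': array([[ 0.57384343, -0.81883165, -0.01477986, -0.25230262],
       [ 0.61719079,  0.4205287 ,  0.66500462, -0.4250624 ],
       [-0.53831147, -0.39073052,  0.74669299, -0.60021117],
       [ 0.        ,  0.        ,  0.        ,  1.        ]])}
slotted_chuck [([262, 208, 42, 40], 0.85)]
plain_chuck [([368, 296, 46, 45], 0.82), ([203, 188, 39, 44], 0.74), ([330, 226, 37, 46], 0.55), ([485, 326, 56, 57], 0.54)]
rack [([298, 235, 136, 78], 0.73)]
socket [([486, 327, 57, 56], 0.85)]
top {'mtx': array([[486.16140346,   0.        , 322.15656289],
       [  0.        , 486.16140346, 247.58756589],
       [  0.        ,   0.        ,   1.        ]]), 'k1': -0.02972464536507344, 'extrinsics': array([[ 0.0151541 , -0.99956166, -0.02543322,  0.09000614],
       [ 0.99243482,  0.01193697,  0.12219099, -0.56851738],
       [-0.12183384, -0.02709251,  0.99218069, -0.88896167],
       [ 0.        ,  0.        ,  0.        ,  1.        ]])}
slotted_chuck [([247, 261, 46, 44], 0.84)]
plain_chuck [([158, 269, 45, 46], 0.85), ([403, 289, 45, 45], 0.66), ([324, 240, 48, 44], 0.61)]
rack [([285, 251, 147, 81], 0.63)]
socket [([514, 260, 49, 48], 0.9), ([286, 251, 146, 85], 0.4)]
0.5
```

View pics/top0.png

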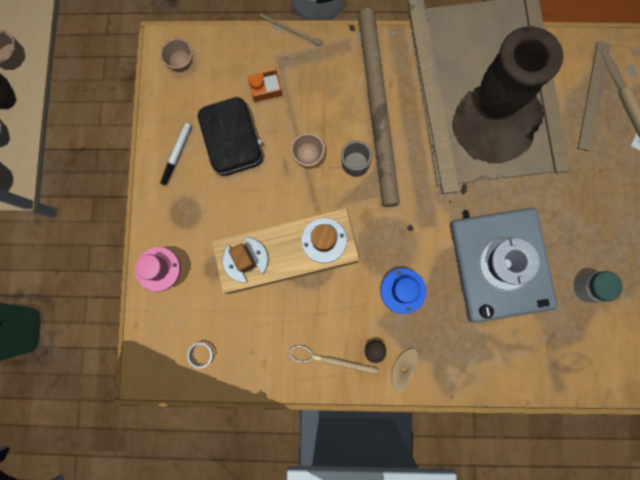

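View pics/scene0.png

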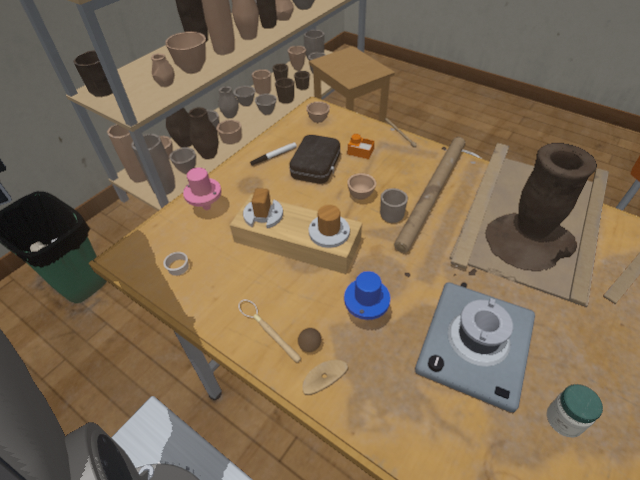

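The top view shows the slotted chuck at (245,259) in the rack's left hole, the plain chuck at (324,239) and the spindle at (514,262). The blue and pink decoys stand apart from these. I'll zoom in on the chuck and the spindle.

```bash
python3 - <<'E'
import cv2,numpy as np
im=cv2.imread("pics/top0.png")
def crop(cx,cy,h=32,s=6):
    c=cv2.resize(im[cy-h:cy+h,cx-h:cx+h],None,fx=s,fy=s,interpolation=cv2.INTER_CUBIC)
    for k in range(0,2*h,10):
        cv2.putText(c,str(cx-h+k),(k*s,8),0,.3,(0,0,255));cv2.putText(c,str(cy-h+k),(0,k*s+4),0,.3,(0,0,255))
        cv2.line(c,(k*s,10),(k*s,14),(0,0,255));
    return c
cv2.imwrite("pics/crop.png",np.hstack([crop(245,258),crop(514,262)]))
E
```

```text
(no output)
```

View pics/crop.png

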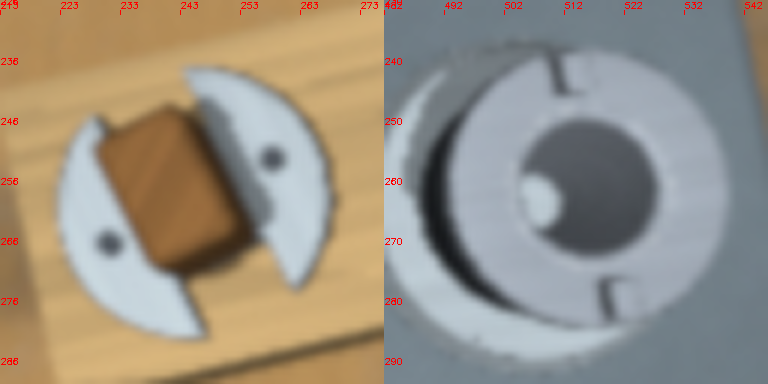

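```bash
cat > h.py <<'E'
import numpy as np,cv2
from station import robot, fingers, vision, workorder, recognise
F=np.diag([1,-1,-1.])
def cam(n):
    c=vision.calibration(n);E=c["extrinsics"];return c["mtx"],np.array([c["k1"],0,0,0]),F@E[:3,:3],F@E[:3,3]
def unproj(n,uv,z):
    K,d,R,t=cam(n);p=cv2.undistortPoints(np.array([[uv]],float),K,d)[0,0]
    ray=R.T@np.r_[p,1];o=-R.T@t;return o+ray*(z-o[2])/ray[2]
def proj(n,P):
    K,d,R,t=cam(n);return cv2.projectPoints(np.array(P,float),cv2.Rodrigues(R)[0],t,K,d)[0][:,0]
def frame(o,yaw):
    c,s=np.cos(yaw),np.sin(yaw);return lambda P:np.array(P,float)@np.array([[c,s,0],[-s,c,0],[0,0,1]])+o
def crop(im,n,c,polys,h=36,s=8):
    x,y=np.round(proj(n,[c])[0]).astype(int)-h
    o=cv2.resize(im[y:y+2*h,x:x+2*h],None,fx=s,fy=s,interpolation=cv2.INTER_CUBIC)
    for P,col in polys: cv2.polylines(o,[np.round((proj(n,P)-[x,y]+.5)*s).astype(int)],False,col,1,cv2.LINE_AA)
    return o
a=np.linspace(0,2*np.pi,60)
circ=lambda r,z:np.c_[r*np.cos(a),r*np.sin(a),0*a+z]
box=lambda x0,x1,y0,y1,z:[[x0,y0,z],[x1,y0,z],[x1,y1,z],[x0,y1,z],[x0,y0,z]]
E
cat > m.py <<'E'
from h import *
L=lambda x,y:(213+x/6-.5,226+y/6-.5); Rr=lambda x,y:(482+(x-384)/6-.5,230+y/6-.5)
tips=[unproj("top",L(*p),.067) for p in((100,115),(207,338),(186,70),(295,290))]
C=unproj("top",L(196,203),.067);C[2]=.055
d=tips[0]-tips[1]+tips[2]-tips[3];cy=np.arctan2(d[1],d[0])
S=unproj("top",Rr(588.5,187),.085)
d=unproj("top",Rr(557,75),.09)-unproj("top",Rr(605,300),.09);sy=np.arctan2(d[1],d[0])
print("chuck",C,np.degrees(cy),np.linalg.norm(C[:2]),"socket",S,np.degrees(sy),np.linalg.norm(S[:2]))
rows=[]
for n in("top","scene"):
    im=cv2.imread(f"pics/{n}0.png");f=frame(C,cy);g=frame(S,sy);r=(0,0,255);b=(0,255,0)
    rows.append(np.hstack([crop(im,n,C,[(f(circ(.042,.012)),r)]+[(f(p),b) for p in(box(.02,.042,-.015,.015,.012),box(-.042,-.02,-.015,.015,.012),box(-.022,.022,-.015,.015,.06))],36,4),
      crop(im,n,S,[(g(circ(.042,0)),r),(g(circ(.0205,0)),r)]+[(g(box(s*.034-.006,s*.034+.006,-.0045,.0045,.01)),b) for s in(1,-1)],36,4)]))
cv2.imwrite("pics/ov.png",np.vstack(rows))
E
python3 m.py
```

```text
chuck [0.53993633 0.23838863 0.055     ] 27.74537869206266 0.5902206239423542 socket [ 0.54185522 -0.24941189  0.085     ] 10.229047769795814 0.5965009410394612
```

View pics/ov.png

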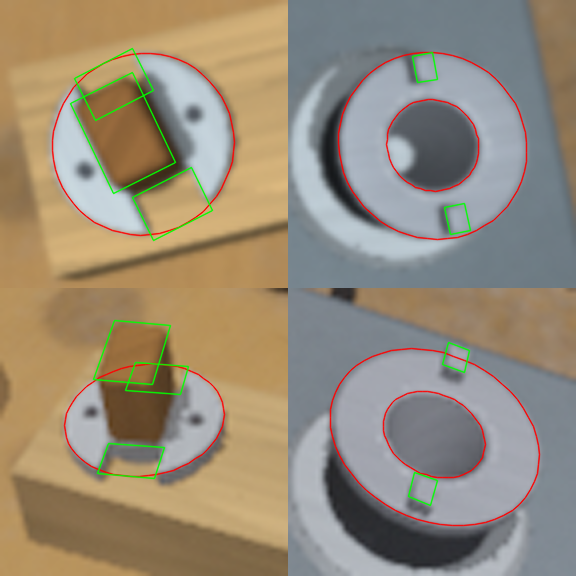

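The model outlines match both cameras, so the poses are good. Next I'll grasp and lift.

```bash
cat > pose.py <<'E'
from h import *
C=np.array([.5399,.2384,.055]);S=np.array([.5419,-.2494,.085]);G=.036
up=lambda p,z:[p[0],p[1],z]
E
python3 - <<'E'
from pose import *
best=None
for k in(0,-180):
    o=[180,0,27.7+k];q=robot.inverse_kinematics(up(C,.2),o);q2=robot.inverse_kinematics(up(S,.29),[180,0,10.2+k])
    print(k,None if q is None else np.round(q),None if q2 is None else np.round(q2))
    if q is not None and q2 is not None:
        m=max(abs(q[6]),abs(q2[6]))
        if best is None or m<best[0]: best=(m,k)
k=best[1];o=[180,0,27.7+k];print("k",k)
fingers.gripper_to(1.0)
robot.move_to(up(C,.2),o)
print(robot.line_to(up(C,.055+G),o,0.1,f_stop=12),robot.current_tool_pos())
fingers.gripper_to(0.0,70)
print(robot.current_finger_gap(),robot.current_gripper_force(),robot.current_tool_pos())
robot.line_to(up(C,.29),o,0.12)
print(robot.current_finger_gap(),robot.current_gripper_force(),robot.current_contact_force(),robot.current_time_s())
im=vision.grab_frame("scene");cv2.imwrite("pics/lift.png",im[:,:,::-1])
E
```

```text
0 [-47.  26.  31.  85. -14.  72. -76.] [-15.  33.  64.  76. -29.  89. -34.]
-180 [-31.  24.   7.  85.  -3.  71.  95.] [-12.  30.  57.  76. -25.  87. 143.]
k 0
False [0.54057702 0.2385996  0.09181001]
0.3424762830601056 69.67476725578308 [0.54024953 0.23867012 0.09140745]
0.33988000920530054 69.03546452522278 [ 0.77085811  1.11795863 -3.41305871] 5.8583
```

View pics/lift.png

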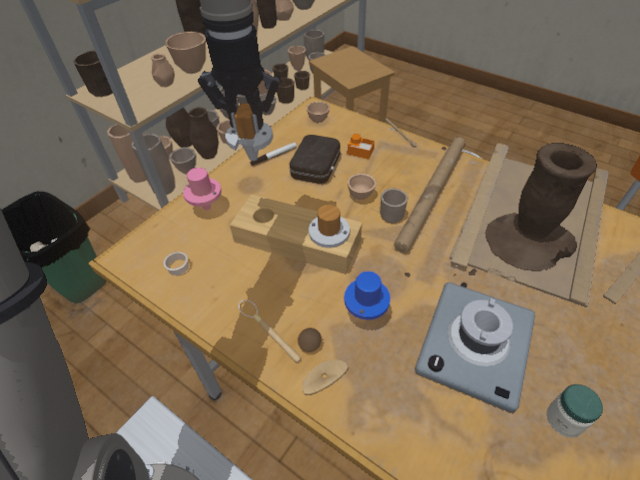

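The slotted chuck is held (gap 29 mm, about 3 N load) and its hole at (263,215) is empty, with the plain chuck still in place at (329,226). Moving over to the spindle.

```bash
python3 - <<'E'
from pose import *
o=[180,0,10.2]
robot.move_to(up(S,.29),o)
robot.line_to(up(S,.085+.055+G),o,0.12)
p=robot.current_tool_pos();print(p,robot.current_eef_rot(),robot.current_gripper_force(),robot.current_time_s())
H=np.array([p[0],p[1],p[2]-G]);out=[]
f=frame(H,np.radians(10.2));g=frame(S,np.radians(10.2));r=(0,0,255);b=(0,255,0)
for n in("top","scene"):
    im=vision.grab_frame(n)[:,:,::-1]
    out.append(crop(np.ascontiguousarray(im),n,H-[0,0,.03],[(f(circ(.042,0)),r),(f(circ(.008,-.045)),r),(g(circ(.042,0)),b)]+[(f(box(s*.031-.011,s*.031+.011,-.015,.015,.012)),r) for s in(1,-1)],40,5))
cv2.imwrite("pics/pre.png",np.hstack(out))
E
```

```text
[ 0.54245216 -0.24989131  0.17697787] [ 1.79924000e+02 -8.29807979e-02  1.02048954e+01] 69.12322282791138 8.7833
```

View pics/pre.png

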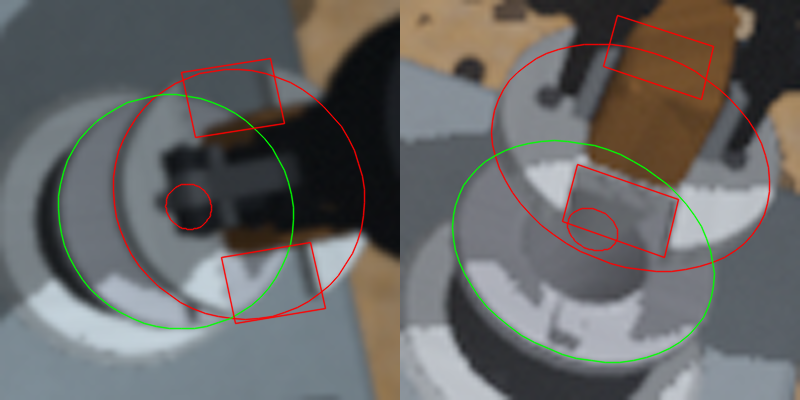

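The slots line up with the dogs and the shank tip is over the mouth. Lowering with a force stop.

```bash
python3 - <<'E'
from pose import *
p=robot.current_tool_pos()
for z in(.02,.006,-.002):
    s=robot.line_to(up(S,.085+z+G),[180,0,10.2],0.05 if z>.01 else .025,f_stop=15)
    q=robot.current_tool_pos();print(z,s,np.round(q-[*S[:2],.085+G],4),np.round(robot.current_contact_force(),1),np.round(robot.current_torque(),2),robot.current_gripper_force(),robot.current_time_s())
    if s:break
E
```

```text
0.02 False [ 0.0002 -0.0002  0.0202] [-0.  -0.5 -1.9] [-0.04 -0.03 -0.01] 69.12487864494324 9.7333
0.006 False [ 0.     -0.0001  0.006 ] [ 0.1 -0.7 -3.9] [-0.01 -0.02  0.05] 69.1256582736969 10.4417
-0.002 True [ 0.0003 -0.0007  0.0004] [-0.   0.2  4.2] [ 0.13  0.11 -0.07] 69.81431722640991 10.7583
```

Contact came at the height expected for full seating. Releasing, retreating and checking.

```bash
python3 - <<'E'
from pose import *
o=[180,0,10.2]
fingers.gripper_to(1.0)
robot.line_to(up(S,.3),o,0.15)
robot.move_to([.45,0.05,.35],o)
print(robot.current_time_s(),robot.current_contact_force());out=[]
g=frame(S,np.radians(10.2));r=(0,0,255)
for n in("top","scene"):
    im=np.ascontiguousarray(vision.grab_frame(n)[:,:,::-1])
    out.append(crop(im,n,S,[(g(circ(.042,.012)),r)]+[(g(box(s*.031-.011,s*.031+.011,-.015,.015,.012)),(0,255,0)) for s in(1,-1)],40,5))
out.append(cv2.resize(im,(533,400)))
cv2.imwrite("pics/end.png",cv2.resize(np.hstack(out),None,fx=.6,fy=.6,interpolation=cv2.INTER_AREA))
E
```

```text
13.9 [-0.46820629 -0.33383023  0.09558876]
```

View pics/end.png

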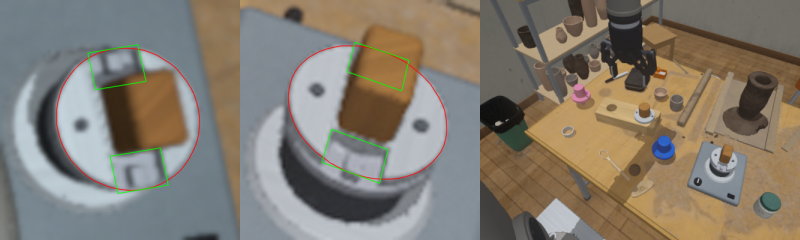

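The chuck lies flat on the spindle and matches the seated outline in both views, with the dogs inside the slots. The plain chuck is still in the rack and the arm is clear.

```bash
python3 -c "
from station import workorder;print(workorder.close_job())"
```

```text
the job is handed in; nothing more can be done
None
```

The slotted chuck is seated in the spindle with its slots over the dogs and released, the plain chuck still stands in the rack, and the job is handed in (about 14 s on the robot clock); no verdict came back.

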